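Press a soap carton into its snug slot with the ratchet press

ROBOT

A 6-joint arm with a two-finger parallel gripper is mounted at the origin on a cart in front of the work surface, level with it; the furniture and walls round the work are solid. World frame = base frame: x ahead of the robot, y to its left, z up, the work surface at z = 0. Lengths are in m, angles in rad, forces in N, time in s.
With the tool pointing down it reaches from about 0.375 to 0.975 m from the base axis. Payload 3.8 kg.
Tool frame: the origin (TCP) lies midway between the tips of the shut fingers; the grasp point (between the pads) lies 19 mm behind it; x points along the fingers, y is the direction in which the jaws open and shut, and the axes are right-handed (so a half turn about x gives the same grasp; the last joint's range is limited). The gripper opens to 88 mm and grips with 3 to 60 N. Pads are 18 mm wide; open, the fingers measure 123 mm over their backs; the gripper's body (75 mm by 187 mm) begins 45 mm behind the grasp point.
Start: joints at [1.261, 0.264, 1.604, -0, 1.274, -0.037], TCP at [0.182, 0.65, 0.239] pointing down, gripper open.
Joint ranges: [-2.63, 2.63], [-0.94, 2.18], [0.31, 2.57], [-1.31, 4.45], [0, 2.66], [-2.55, 2.55]. Speed limits (rad/s): [2.57, 2.57, 3.14, 3.14, 3.14, 3.14].

INTERFACE

Orientations are given as a rotation vector (axis times angle).
In Python, from cell import manip, inverse_kinematics, cams, order gives the robot as it stands. Calls block until the motion is done:
- manip.move_pose(position, orientation): joint-space move of the TCP to a pose.
- manip.move_linear(position, rate=0.15, rot=None): straight line of the TCP; rot=None keeps the orientation; rate is the mean speed in m/s.
- manip.set_joints(angles): joint-space move.
- manip.set_gripper(opening, force=None): finger opening in m; force is the grip in N (None keeps the last); returns when the fingers have stopped.
- manip.dwell(seconds).
- inverse_kinematics(position, orientation): joint angles nearest the present ones, or None.
- manip.state(): the state.
- cams.capture(name): name is "scene" or "top"; returns a dict with "image" (384x512x3 uint8, blue, green, red), "z_map" (384x512 float32, m along the optical axis (not along the pixel's ray), 0 where there is no reading), "intrinsics" (3x3 intrinsics, pixels), "position" and "orientation" of the camera in the world. Camera axes: x right, y down, z forward; pixel columns grow to the right and rows downward; lengths in m; the calibration is good to about 2 mm. A picture is of the moment at which its call begins.
A pose or a line that the arm cannot do raises manip.IKError and nothing moves.
- order.close_job(): hands the job in, once; it reports no verdict.
The state is a dict: "clock": time; "joint_pos": joint angles; "joint_velocities": joint speeds; "tau": joint torques, N m; "tool_pos": TCP position; "tcp_rot": TCP orientation; "contact_force": force on the tool from outside, world axes, zero at the start; "moment": the same for the moment, N m; "gripper_width": finger opening in m.
Only numpy, scipy, OpenCV 4.12 (cv2) and the standard library are available. Lean on these libraries where they do the work, as an engineer would, in place of code of your own. Each camera call takes 0.05 s, during which the arm holds its last target.

TASK

Pump the blue trigger of the counter's ratchet press until its pad has pushed the soap carton fully home against the dark end stop and presses it there firmly for a moment; feel for the trigger stiffening and stop there, because squeezing on crushes the carton. Then press the red release until the plunger has sprung all the way back, leaving the carton seated. Work only by the trigger and the release, with no hand on the carton or plunger, and leave the glass, the weight and the tin where they stand.

Things in the scene. Friction and masses are not known exactly. Their poses are not given: they have to be found in the camera images.
- press: Ratchet press fixed to the counter. Origin on the counter under the trigger's pivot; y = pressing direction, z up. Grey frame y -48 to 113 mm, 68 wide at its foot (side plates 30 mm over all, 106 high at y -24 to 14, then 62); wooden bed y 118 to 306, 112 wide, top at z 18. On it a fixed guide and a sprung cheek (42 high) grip the carton: 3 to 6 N slides it, and it stays where it is left.
- plunger: Steel bar with cross pins (the teeth, 5 mm pitch), sliding along the press's y, with a sprung black rubber pad 46 x 29 mm in front. Its origin is at the press's origin when fully back, so its y in the press frame is its advance (0 to 78 mm). A 2 to 4 N spring pulls it back. Pad face at y = 130 mm in its own frame; the pad yields 1 mm per 8 N, up to 5 mm.
- carton: Cream soap carton, 62 mm across, 92 long (along its y, the pressing direction), 34 high; origin at the centre of its underside. Starts 22 to 57 mm short of the end stop, 5 to 18 mm ahead of the pad. At least 12 N from the pad, once home, presses it firmly (20 N is right); over 32 N crushes it.
- stop_face (a point): Centre of the face of the dark wooden end stop (58 mm wide, top at 54 mm), 35 mm above the counter; axes as the press's. The carton is home when its origin is 46 mm behind this point along y. Set at a different distance each time; too stiff to shift.
- trigger (a joint): Trigger angle, rad: 0 up at rest, 0.66 at the bottom stop. Hinges about the press's x axis 94 mm above its origin; springs up when let go. The first 0.2 rad or so is idle, then each mm at the paddle drives the plunger 0.38 mm forward; as the trigger rises the plunger slips back up to 5 mm to a tooth and is held. Let it rise fully between strokes and before releasing.
- trigger_pad (a point): Top centre of the blue ribbed paddle (38 mm wide, 42 long), on the side away from the carton, 90 mm behind the press's origin along -y; 130 mm above the counter at rest, 67 at the stroke's bottom. Press straight down. Force: 2 N idle, 3 to 8 N while the plunger runs and the carton slides, then rising steeply once it is home: about 9 N when the pad presses with 12 N, 12 N at 20 N, 16 N at 32 N.
- release (a joint): Angle of the red release, rad: about 0 (-0.1 to 0.1) with the ratchet engaged, 0.28 fully pressed; from about 0.15 the ratchet is free, provided that the trigger is fully up. It springs back when let go and the ratchet then holds again.
- release_pad (a point): Top centre of the red release tab (26 x 26 mm), 80 mm above the counter, 42 mm ahead of the press's origin along y. Press it straight down 8 to 10 mm (3 to 7 N) and hold it there until the plunger is fully back, under 1 s.
- hatch (a point): Top middle of the sill of the open bay in the shop's timber front, between the robot and the counter: 65 mm thick, top 130 mm above the counter, running at 60 degrees (left and away) to x. The arm reaches through the bay above it, between solid posts about 110 mm square, centred near (0.17, -0.10) and (0.53, 0.52) m. Fixed. A hand that starts outside, to the left, is drawn in before it swings through.
- glass: Tea glass, 62 mm across, 86 mm high, on the counter on the near (robot) side of the press; origin at the centre of its underside. Bystander.
- weight: Dark iron scale weight, 54 mm across, 50 mm high, on the counter on the near (robot) side of the press; origin at the centre of its underside. Bystander.
- tin: Round salve tin, 63 mm across, 30 mm high, on the counter on the far side of the press; origin at the centre of its underside. Bystander.
Things that resemble listed ones, but are neither listed nor needed, are in the scene too. Of the things that look like the carton, the larger one is meant.

How it is judged:
On the way:
1. the carton is home (its front within 2 mm of the end stop) and the pad presses it with 12 to 32 N for 0.2 s (y of carton in the frame of stop_face above -0.048 m and angle between the y axis of carton and the y axis of press, either way round below 0.06 rad and angle between carton's own z axis and vertical below 0.05 rad and contact force between plunger and carton above 12 N), for 0.2 s.
At the end, for the whole second after the job is handed in: The carton lies flat and straight in the slot with its front within 2 mm of the end stop, the plunger is back within 4 mm of its rearmost position, the trigger is up (within 0.06 rad), and all is at rest (y of carton in the frame of stop_face above -0.048 m and angle between the y axis of carton and the y axis of press, either way round below 0.06 rad and angle between carton's own z axis and vertical below 0.05 rad and y of plunger in the frame of press below 0.004 m and value of joint trigger below 0.06 rad and linear speed of each of carton, plunger below 0.01 m/s); the robot touches nothing.
It fails at once if the pad squeezes the carton with more than 32 N (contact force between plunger and carton above 32 N).
It fails at once if the hand pushes the carton or the plunger (over 1 N) (contact force between any of the fingers, the arm and carton above 1 N or contact force between any of the fingers, the arm and plunger above 1 N).
It fails at once if the tea glass is pushed away (over 20 mm) or tipped (distance of glass from where it was at the start of the episode above 0.02 m or angle between glass's own z axis and vertical above 0.35 rad).
It fails at once if the scale weight is pushed away (over 20 mm) or tipped (distance of weight from where it was at the start of the episode above 0.02 m or angle between weight's own z axis and vertical above 0.35 rad).
It fails at once if the salve tin is pushed away (over 20 mm) or tipped (distance of tin from where it was at the start of the episode above 0.02 m or angle between tin's own z axis and vertical above 0.35 rad).
It also fails if it takes over 58 s, if anything falls off the work surface, if the arm or the gripper's body presses on something with over 40 N, if the wrist force passes 120 N, or if a joint passes its speed limit or range.

## Working session

There is one attempt and no reset: what is moved stays moved. The work goes in short steps, each a Python script; the robot and the scene stay as the last script left them, time stands still between calls to the robot, and variables do not carry over. Pictures are saved under pics/ and viewed, and the job is handed in when it is done.

```bash
ls; mkdir -p pics; python3 - <<'E'
from cell import manip,cams
import cv2,numpy as np
for n in("scene","top"):
    c=cams.capture(n); cv2.imwrite(f"pics/{n}0.png",c["image"]); np.savez(f"pics/{n}0.npz",**c)
    print(n,c["position"],c["orientation"],c["intrinsics"].tolist() if hasattr(c["intrinsics"],'tolist') else c["intrinsics"])
print(manip.state())
E
```

```text
pics
scene [ 1.17163142 -0.44820701  0.89993104] [-2.12745634 -1.19365284  0.45810172] [[363.0585447568732, 0.0, 249.1222361687549], [0.0, 363.0585447568732, 189.8345101231947], [0.0, 0.0, 1.0]]
top [ 0.34585374 -0.04476784  1.14071727] [-2.17792615  2.02788943 -0.21173595] [[442.3493916016201, 0.0, 258.9352195687734], [0.0, 442.3493916016201, 193.44810469777278], [0.0, 0.0, 1.0]]
{'clock': 0.1, 'joint_pos': array([ 1.26109897e+00,  2.64659819e-01,  1.60520439e+00, -8.17156561e-06,
        1.27368288e+00, -3.69096152e-02]), 'joint_velocities': array([-0.00115943, -0.00064963, -0.00183353, -0.00046284,  0.00087183,
        0.0005089 ]), 'tau': array([ 2.83037552e-04, -5.03622544e+01, -3.58071613e+01,  7.29198544e-02,
        2.33663135e-02, -6.04633306e-05]), 'tool_pos': array([0.18167775, 0.64944601, 0.23754247]), 'tcp_rot': array([ 0.21261771,  1.56049863, -0.21565169]), 'contact_force': array([ 0.21739984, -0.62399026,  0.2899719 ]), 'moment': array([-0.04978911,  0.02315772, -0.03546312]), 'gripper_width': 0.0880614306882985}
```

View pics/scene0.png

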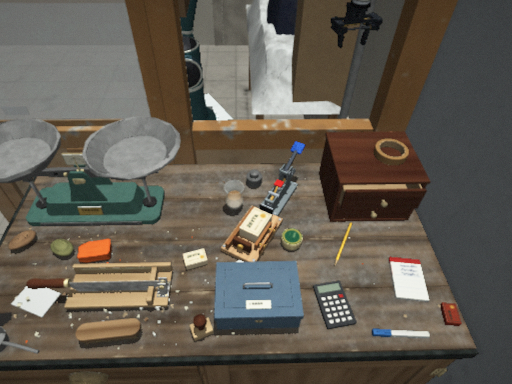

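View pics/top0.png

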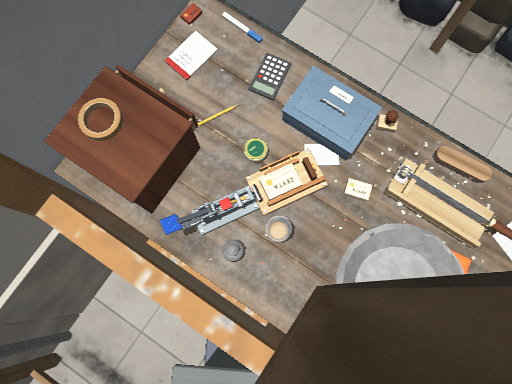

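The top view shows the blue paddle at about (170,224), the red tab at (226,203), the carton at (287,182), the glass at (279,229), the weight at (233,250) and the tin at (256,149). Next I'll deproject these to world positions.

```bash
cat > h.py <<'E'
import numpy as np,cv2
from scipy.spatial.transform import Rotation as R
def cloud(c):
    z=c["z_map"];K=c["intrinsics"];v,u=np.mgrid[:z.shape[0],:z.shape[1]]
    P=np.stack([(u-K[0,2])/K[0,0]*z,(v-K[1,2])/K[1,1]*z,z],-1)
    W=P@R.from_rotvec(c["orientation"]).as_matrix().T+c["position"]
    W[z==0]=np.nan
    return W
def colmask(img,name):
    h=cv2.cvtColor(img,cv2.COLOR_BGR2HSV).astype(int);H,S,V=h[...,0],h[...,1],h[...,2]
    if name=='blue': return (abs(H-115)<10)&(S>170)&(V>90)
    if name=='red': return ((H<6)|(H>174))&(S>170)&(V>100)
E
python3 - <<'E'
from h import *
for n in("scene","top"):
    c=dict(np.load(f"pics/{n}0.npz"));W=cloud(c)
    for k in('blue','red'):
        m=colmask(c["image"],k)
        nn,l,s,ce=cv2.connectedComponentsWithStats(m.astype(np.uint8))
        for i in range(1,nn):
            if s[i,4]<15: continue
            p=W[l==i]; print(n,k,s[i],ce[i].round(1),np.nanmedian(p,0).round(4),np.nanmin(p,0).round(3),np.nanmax(p,0).round(3))
c=dict(np.load("pics/top0.npz"));W=cloud(c)
for nm,(u,v) in dict(carton=(287,182),glass=(279,229),weight=(233,250),tin=(256,149),stop=(318,168),frame=(205,212),counter=(230,150),sill=(180,270),hand=(240,370)).items(): print(nm,W[v-1:v+2,u-1:u+2].reshape(-1,3).mean(0).round(3))
im=c["image"][120:280,130:340];cv2.imwrite("pics/topz.png",cv2.resize(im,None,fx=3.6,fy=3.6,interpolation=cv2.INTER_CUBIC))
c=dict(np.load("pics/scene0.npz"));im=c["image"][120:280,200:400];cv2.imwrite("pics/scz.png",cv2.resize(im,None,fx=3.6,fy=3.6,interpolation=cv2.INTER_CUBIC))
E
```

```text
scene blue [291 142  14  12 100] [297.4 147.1] [0.4797 0.1743 0.1304] [0.457 0.154 0.119] [0.5   0.196 0.139]
scene blue [375 330   8   6  21] [379.1 332.7] [1.0425 0.0173 0.016 ] [1.039 0.008 0.008] [1.051 0.024 0.019]
scene blue [383 330   7   6  28] [386.3 332.5] [1.0525 0.0327 0.0161] [1.044 0.025 0.009] [1.059 0.042 0.02 ]
scene red [274 180  10   7  48] [278.6 182.9] [0.545  0.0579 0.0811] [0.531 0.045 0.063] [0.559 0.074 0.086]
scene red [389 257  31   7 101] [403.8 260. ] [0.9302 0.2306 0.0123] [0.901 0.198 0.005] [0.959 0.266 0.017]
scene red [445 304  14  17  80] [452.3 312.3] [1.1053 0.2145 0.0169] [1.079 0.198 0.013] [1.124 0.232 0.019]
top blue [161 215  21  19 246] [170.3 223.9] [0.4768 0.1739 0.1298] [0.455 0.15  0.116] [0.5   0.195 0.139]
top red [166  58  24  20 108] [177.5  68. ] [0.9293 0.229  0.0116] [0.901 0.196 0.006] [0.959 0.264 0.017]
top red [220 198  12  12  53] [225.3 202.3] [0.5486 0.0554 0.0809] [0.529 0.044 0.045] [0.559 0.07  0.084]
carton [nan nan nan]
glass [nan nan nan]
weight [0.434 0.03  0.051]
tin [ 0.703 -0.007  0.03 ]
stop [ 0.668 -0.173  0.014]
frame [0.515 0.101 0.101]
counter [0.705 0.064 0.001]
sill [ 0.396  0.28  -0.636]
hand [ 0.149 -0.008 -0.009]
```

View pics/topz.png

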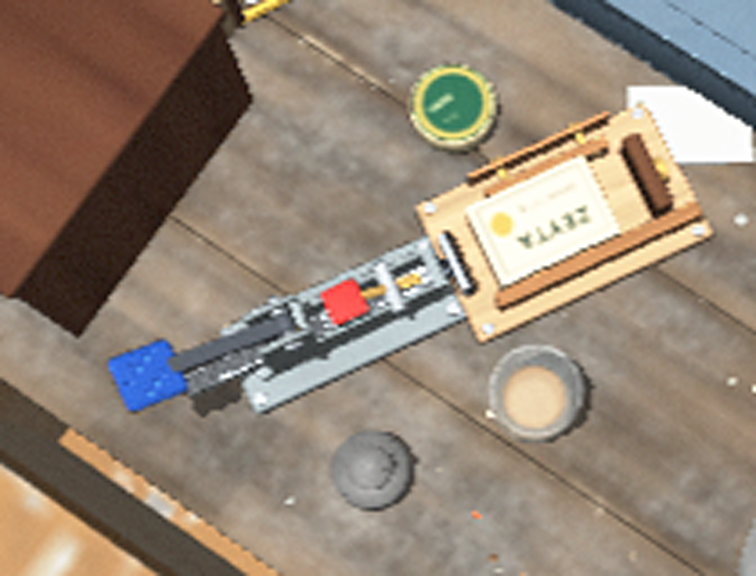

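View pics/scz.png

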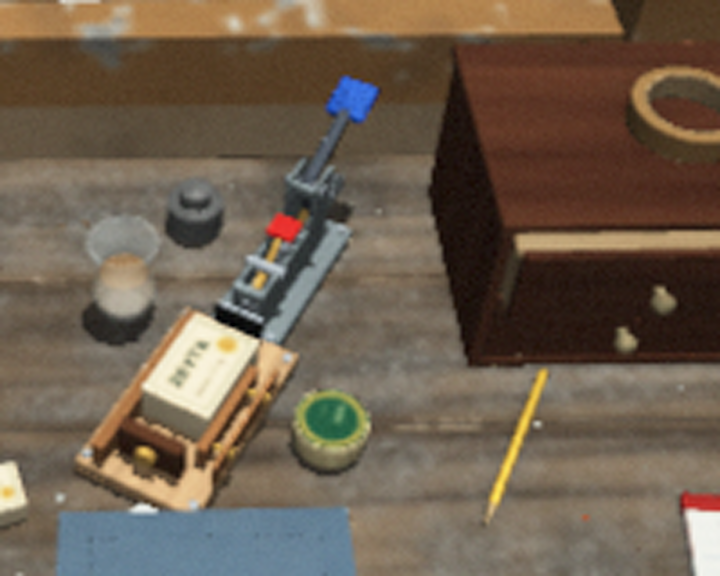

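```bash
cat >> h.py <<'E'
Q=R.from_matrix(np.array([[0,.5,.8660254],[0,.8660254,-.5],[-1,0,0]])) # tool down, jaw along sill
Y=lambda a:R.from_euler('z',a)*Q
E
python3 - <<'E'
from h import *
from cell import manip,inverse_kinematics
P=np.array([.5/0.985,-.86/.985])
for n in("scene","top"):
    c=dict(np.load(f"pics/{n}0.npz"));W=cloud(c).reshape(-1,3);W=W[~np.isnan(W[:,0])]
    # sill
    s=W[:,:2]@[.5,.866];nn=W[:,:2]@[.866,-.5]
    m=(abs(nn-.198)<.06)&(s>.1)&(s<.6)&(W[:,2]>.1)&(W[:,2]<.16)
    print(n,'sill',m.sum(),np.percentile(nn[m],[2,50,98]).round(3),np.median(W[m,2]).round(3))
    # cabinet
    d=np.hypot(W[:,0]-.478,W[:,1]-.174)
    m=(d<.25)&(W[:,2]>.12)&(d>.035)&(nn>.25)
    print('tall near paddle',m.sum(),d[m].min(),W[m].min(0).round(3),W[m].max(0).round(3))
    for dd in (.08,.1,.12,.15,.2): print(dd,(m&(d<dd)).sum(),W[m&(d<dd),2].max().round(3) if (m&(d<dd)).any() else'')
    # lintel
    m=(W[:,2]>.2)&(abs(nn-.198)<.1); print('high',m.sum(),W[m].max(0).round(2) if m.any() else '', np.percentile(s[m],[1,50,99]) if m.any() else '')
# arm fit
for p in ([.478,.174,.3],[.478,.174,.13],[.478,.174,.067],[.547,.057,.08],[.547,.057,.15],[.35,.3,.3],[.4,.25,.3],[.3,.35,.3]):
  for k in (0,np.pi):
    j=inverse_kinematics(np.array(p),Y(k).as_rotvec()); print(p,k,None if j is None else np.round(j,3))
rows=[]
for r in(.45,.55,.65,.75):
  for z in(.1,.2,.3):
    j=inverse_kinematics(np.array([r,0.1,z]),Y(0).as_rotvec())
    if j is not None: rows.append([np.hypot(r,.1),z,*j])
rows=np.array(rows)
A=np.c_[np.ones(len(rows)),np.sin(rows[:,3]),np.sin(rows[:,3]+rows[:,4]),np.cos(rows[:,3]+rows[:,4])]
x=np.linalg.lstsq(A,rows[:,0],rcond=None);print('r fit',x[0],x[1])
A=np.c_[np.ones(len(rows)),np.cos(rows[:,3]),np.cos(rows[:,3]+rows[:,4]),np.sin(rows[:,3]+rows[:,4])]
x=np.linalg.lstsq(A,rows[:,1],rcond=None);print('z fit',x[0],x[1])
print((rows[:,2]-np.arctan2(.1,np.sqrt(rows[:,0]**2-.01))).round(4))
E
```

```text
scene sill 2229 [0.166 0.211 0.229] 0.124
tall near paddle 2526 0.08756454271250433 [0.516 0.143 0.12 ] [0.727 0.394 0.211]
0.08 0 
0.1 95 0.186
0.12 248 0.188
0.15 560 0.188
0.2 1336 0.188
high 26617 [0.65 0.56 0.57] [-0.53932926 -0.13619593  0.78235128]
top sill 6339 [0.168 0.198 0.228] 0.123
tall near paddle 6351 0.03505159440147707 [0.495 0.138 0.12 ] [0.728 0.395 0.211]
0.08 3 0.121
0.1 318 0.187
0.12 769 0.187
0.15 1643 0.188
0.2 3661 0.188
high 3386 [0.65 0.55 0.88] [0.07763658 0.07807801 0.77979572]
[0.478, 0.174, 0.3] 0 [ 0.3   -0.088  1.873 -0.     1.357 -0.747]
[0.478, 0.174, 0.3] 3.141592653589793 [ 0.3   -0.088  1.873 -0.     1.357  2.395]
[0.478, 0.174, 0.13] 0 [ 0.3    0.046  2.066 -0.     1.029 -0.747]
[0.478, 0.174, 0.13] 3.141592653589793 [ 0.3    0.046  2.066 -0.     1.029  2.395]
[0.478, 0.174, 0.067] 0 [ 0.3    0.127  2.113 -0.     0.901 -0.747]
[0.478, 0.174, 0.067] 3.141592653589793 [ 0.3    0.127  2.113 -0.     0.901  2.395]
[0.547, 0.057, 0.08] 0 [ 0.059  0.183  2.019 -0.     0.94  -0.989]
[0.547, 0.057, 0.08] 3.141592653589793 [ 0.059  0.183  2.019 -0.     0.94   2.153]
[0.547, 0.057, 0.15] 0 [ 0.059  0.102  1.965 -0.     1.074 -0.989]
[0.547, 0.057, 0.15] 3.141592653589793 [ 0.059  0.102  1.965 -0.     1.074  2.153]
[0.35, 0.3, 0.3] 0 [ 0.655 -0.185  1.957 -0.     1.369 -0.393]
[0.35, 0.3, 0.3] 3.141592653589793 None
[0.4, 0.25, 0.3] 0 [ 0.506 -0.163  1.939 -0.     1.366 -0.541]
[0.4, 0.25, 0.3] 3.141592653589793 None
[0.3, 0.35, 0.3] 0 [ 0.808 -0.185  1.957 -0.     1.369 -0.239]
[0.3, 0.35, 0.3] 3.141592653589793 None
r fit [0.00118107 0.51154621 0.56559381 0.00145103] [2.4410036e-09]
z fit [-0.088474  0.512     0.5662   -0.0014  ] [3.58106265e-31]
[-0.054  -0.054  -0.054  -0.0446 -0.0446 -0.0446 -0.0379 -0.0379 -0.0379
 -0.0329 -0.0329 -0.0329]
```

```bash
python3 - <<'E'
from h import *
from cell import manip,inverse_kinematics
O=[]
for n in("scene","top"):
    c=dict(np.load(f"pics/{n}0.npz"));W=cloud(c).reshape(-1,3);O.append(W[~np.isnan(W[:,0])])
W=np.vstack(O)
m=(np.hypot(W[:,0]-.478,W[:,1]-.174)<.16)&(W[:,2]>.115)&(np.hypot(W[:,0]-.478,W[:,1]-.174)>.045)
B=W[m][:,:2]-[.478,.174]
B=B[(W[m][:,0]-.478)*0.507+(W[m][:,1]-.174)*-.862<0.0*1+1]  
# drop lever (near press axis)
px=B@[.862,.507]; py=B@[.507,-.862]
B=B[~((abs(px)<.02)&(py>0))]
for a in range(0,180,10):
    u=np.array([np.cos(np.radians(a)),np.sin(np.radians(a))]);v=np.array([-u[1],u[0]])
    e=np.maximum(abs(B@u)-.0935,abs(B@v)-.0375); i=e.argmin(); print(a,e.min().round(3),B[i].round(3))
# post near (0.17,-0.1)
m=(np.hypot(W[:,0]-.17,W[:,1]+.1)<.12)&(W[:,2]>.2)&(W[:,2]<1)
print('post',m.sum(),W[m].min(0),W[m].max(0)); 
for k in(0,):
  s=W[m][:,:2]@[.5,.866];nn=W[m][:,:2]@[.866,-.5];print(np.percentile(s,[1,50,99]),np.percentile(nn,[1,50,99]))
# tool length via tilt
for t in(0,.15,.25,.35):
    # tool x=(0,-sin t,-cos t), jaw along x
    x=np.array([0,-np.sin(t),-np.cos(t)]);
    for y in(np.array([1.,0,0]),np.array([-1.,0,0])):
        q=R.from_matrix(np.c_[x,y,np.cross(x,y)]);j=inverse_kinematics(np.array([.547,.057,.075]),q.as_rotvec());print(t,y[0],None if j is None else np.round(j,3))
E
```

```text
0 -0.0 [-0.093  0.037]
10 -0.003 [0.083 0.049]
20 -0.008 [0.071 0.057]
30 -0.011 [0.059 0.064]
40 -0.012 [0.046 0.071]
50 -0.012 [0.035 0.077]
60 -0.009 [0.059 0.063]
70 -0.011 [0.05  0.069]
80 -0.012 [0.038 0.076]
90 -0.003 [0.034 0.08 ]
100 0.008 [-0.062  0.091]
110 0.003 [-0.071  0.077]
120 -0.0 [-0.079  0.062]
130 -0.001 [-0.086  0.049]
140 0.001 [-0.09  0.04]
150 0.004 [-0.102  0.017]
160 0.001 [-0.076  0.066]
170 -0.001 [-0.085  0.051]
post 7222 [ 0.08251668 -0.20008559  0.20003063] [ 0.28758218 -0.00276232  0.82716669]
[-0.11913211 -0.01197262  0.07804448] [0.08819683 0.23929235 0.2855435 ]
0 1.0 [ 0.059  0.189  2.022 -0.     0.93   0.059]
0 -1.0 None
0.15 1.0 [ 0.15   0.207  2.008 -0.182  0.956  0.257]
0.15 -1.0 None
0.25 1.0 [ 0.209  0.229  1.997 -0.294  0.989  0.38 ]
0.25 -1.0 None
0.35 1.0 [ 0.264  0.257  1.983 -0.396  1.033  0.491]
0.35 -1.0 None
```

```bash
cat >> h.py <<'E'
def load():
    O=[]
    for n in("scene","top"):
        c=dict(np.load(f"pics/{n}0.npz"));W=cloud(c).reshape(-1,3);O.append(W[~np.isnan(W[:,0])])
    return np.vstack(O)
def clear(W,p,q):
    T=q.inv().apply(W-np.asarray(p))
    d=np.abs(T-np.array([-.064-.1,0,0]))-np.array([.1,.0935,.0375])
    e=np.linalg.norm(np.maximum(d,0),axis=1)+np.minimum(d.max(1),0)
    i=e.argmin();return e[i],W[i]
def tool(yaw,tx,ty):  # tool x tilted: wrist leans by (tx,ty); jaw near azimuth yaw
    x=-np.array([np.tan(tx),np.tan(ty),1.]);x/=np.linalg.norm(x)
    y=np.array([np.cos(yaw),np.sin(yaw),0]);y-=x*(x@y);y/=np.linalg.norm(y)
    return R.from_matrix(np.c_[x,y,np.cross(x,y)])
E
python3 - <<'E'
from h import *
from cell import inverse_kinematics as ik
W=load();W=W[(W[:,0]>.15)&(W[:,2]>-.02)&(W[:,2]<.5)&(abs(W[:,0]-.5)<.35)&(abs(W[:,1]-.15)<.35)]
def scan(P,tilts):
    res=[]
    for yaw in np.radians(np.arange(-90,90,10)):
        for lean in tilts:
            for az in ([0] if lean==0 else np.radians(np.arange(0,360,30))):
                q=tool(yaw,lean*np.cos(az),lean*np.sin(az)); j=ik(np.array(P),q.as_rotvec())
                if j is None: continue
                e,w=clear(W,P,q); res.append((round(float(e),4),round(np.degrees(yaw)),lean,round(np.degrees(az)),j.round(2).tolist(),w.round(3).tolist()))
    for r in sorted(res,key=lambda r:-r[0])[:12]: print(*r)
# remove paddle/lever itself for trigger (moves down)
V=W.copy()
B=W[:,:2]-[.478,.174];px=B@[.862,.507];py=B@[.507,-.862]
full=W
W=full[~((abs(px)<.028)&(py>-.03)&(py<.085)&(full[:,2]>.06)&(full[:,2]<.145))]
print('trig');scan([.478,.174,.070],[0,.12,.2])
W=full
print('rel');scan([.547,.057,.070],[0,.12,.25,.35])
E
```

```text
trig
0.0196 -20 0.2 0 [0.27, 0.24, 1.98, 0.06, 1.11, 0.59] [0.536, 0.103, 0.108]
0.0184 -20 0.12 330 [0.24, 0.17, 2.06, 0.1, 1.0, 0.54] [0.536, 0.103, 0.108]
0.0176 -10 0.12 300 [0.22, 0.14, 2.1, 0.14, 0.95, 0.31] [0.389, 0.22, 0.128]
0.0175 -10 0.12 330 [0.24, 0.17, 2.06, 0.1, 1.0, 0.36] [0.593, 0.205, 0.178]
0.0175 -10 0.2 300 [0.17, 0.16, 2.08, 0.23, 0.98, 0.21] [0.531, 0.106, 0.107]
0.0174 -80 0.12 240 [0.24, 0.07, 2.17, 0.12, 0.82, 1.56] [0.413, 0.26, 0.125]
0.0173 -30 0.12 0 [0.28, 0.19, 2.03, 0.04, 1.03, 0.78] [0.533, 0.099, 0.111]
0.0171 -50 0.12 0 [0.28, 0.19, 2.03, 0.04, 1.03, 1.13] [0.533, 0.099, 0.111]
0.0171 -40 0.12 0 [0.28, 0.19, 2.03, 0.04, 1.03, 0.96] [0.533, 0.099, 0.111]
0.0171 -10 0.2 330 [0.21, 0.21, 2.02, 0.15, 1.06, 0.3] [0.605, 0.198, 0.185]
0.0169 -10 0.2 270 [0.17, 0.1, 2.15, 0.26, 0.87, 0.17] [0.389, 0.22, 0.128]
0.0168 -40 0.2 30 [0.33, 0.25, 1.98, -0.04, 1.11, 1.05] [0.405, 0.243, 0.128]
rel
0.04 0 0.35 300 [-0.11, 0.31, 1.92, 0.31, 1.14, -0.3] [0.515, 0.078, 0.108]
0.04 10 0.35 300 [-0.11, 0.31, 1.92, 0.31, 1.14, -0.47] [0.515, 0.078, 0.108]
0.0398 -10 0.35 300 [-0.11, 0.31, 1.92, 0.31, 1.14, -0.13] [0.538, 0.092, 0.109]
0.0394 -60 0.35 300 [-0.11, 0.31, 1.92, 0.31, 1.14, 0.77] [0.538, 0.092, 0.109]
0.0394 -50 0.35 300 [-0.11, 0.31, 1.92, 0.31, 1.14, 0.59] [0.538, 0.092, 0.109]
0.0394 -30 0.35 300 [-0.11, 0.31, 1.92, 0.31, 1.14, 0.22] [0.538, 0.092, 0.109]
0.0394 -20 0.35 300 [-0.11, 0.31, 1.92, 0.31, 1.14, 0.04] [0.538, 0.092, 0.109]
0.0391 -40 0.35 300 [-0.11, 0.31, 1.92, 0.31, 1.14, 0.4] [0.602, -0.045, 0.057]
0.0383 20 0.35 300 [-0.11, 0.31, 1.92, 0.31, 1.14, -0.63] [0.481, -0.045, 0.088]
0.0368 20 0.35 330 [-0.04, 0.38, 1.82, 0.16, 1.25, -0.49] [0.538, 0.092, 0.109]
0.0367 30 0.35 330 [-0.04, 0.38, 1.82, 0.16, 1.25, -0.66] [0.538, 0.092, 0.109]
0.0366 10 0.35 330 [-0.04, 0.38, 1.82, 0.16, 1.25, -0.32] [0.538, 0.092, 0.109]
```

```bash
cat >> h.py <<'E'
def st(manip,t=''):
    s=manip.state();print(t,'t%.2f'%s['clock'],s['tool_pos'].round(4),'F',s['contact_force'].round(1),'M',s['moment'].round(2),'w%.3f'%s['gripper_width'])
    return s
QT=tool(np.radians(-22),.15,0.)
E
python3 - <<'E'
from h import *
from cell import manip,cams,inverse_kinematics as ik
s=manip.state();q0=s['tcp_rot']
manip.move_linear(np.array([.12,.405,.27]),rate=.3); st(manip,'in')
c=cams.capture("scene");cv2.imwrite("pics/s1.png",c["image"])
j=ik(np.array([.41,.17,.27]),QT.as_rotvec());print(j)
manip.set_gripper(0.0); st(manip,'closed')
manip.set_joints(j); st(manip,'through')
c=cams.capture("scene");cv2.imwrite("pics/s2.png",c["image"])
E
```

```text
in t1.10 [0.1202 0.4058 0.2702] F [1.1 0.3 0.3] M [-0.04  0.04 -0.01] w0.089
[ 0.30268427 -0.10595574  1.95061059  0.04494191  1.44034424  0.68154664]
closed t2.45 [0.12  0.405 0.27 ] F [0.4 0.5 0.6] M [-0.   -0.02  0.01] w0.000
through t3.85 [0.4096 0.1706 0.27  ] F [ 0.4 -0.2  0.7] M [-0.06 -0.01  0.04] w0.000
```

View pics/s2.png

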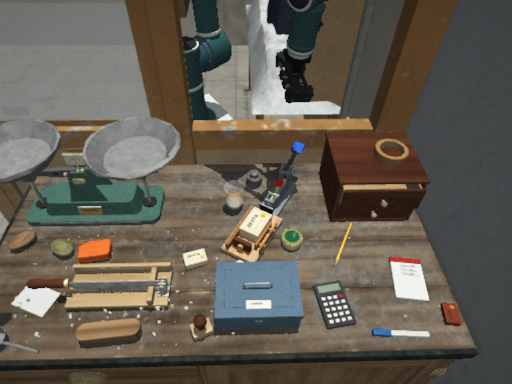

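The arm is through the bay at about (295,80), clear of the posts and cabinet. Next is the first trigger stroke, with force logging.

```bash
cat >> h.py <<'E'
TP=np.array([.478,.174])
def stroke(manip,f0,z0=.132,zmin=.0705,step=.003,stop=11.3,rate=.06,fast_to=None):
    z=z0;log=[]
    while z>zmin+1e-6:
        s=manip.state()
        f=s['contact_force'][2]-f0
        log.append((round(s['clock'],2),round(1000*s['tool_pos'][2],1),round(f,1)))
        if f>stop: break
        d=step if f<7.5 else .001
        z=max(zmin,z-d); manip.move_linear(np.array([*TP,z]),rate=rate)
    s=manip.state();f=s['contact_force'][2]-f0
    log.append((round(s['clock'],2),round(1000*s['tool_pos'][2],1),round(f,1)))
    return f,log
E
python3 - <<'E'
from h import *
from cell import manip,cams
manip.move_pose(np.array([*TP,.2]),QT.as_rotvec()); st(manip,'above')
manip.move_linear(np.array([*TP,.15]),rate=.15);manip.dwell(.1)
f0=np.mean([manip.state()['contact_force'][2] for _ in range(3)]);st(manip,'pre')
f,log=stroke(manip,f0,z0=.138)
print(f0,f);print(log)
c=cams.capture("top");cv2.imwrite("pics/t2.png",c["image"]);c=cams.capture("scene");cv2.imwrite("pics/s3.png",c["image"])
st(manip,'end')
im=np.hstack([cv2.resize(cv2.imread("pics/t2.png")[130:270,140:340],(400,280)),cv2.resize(c["image"][110:250,200:400],(400,280))]);cv2.imwrite("pics/c3.png",im)
E
```

```text
above t4.38 [0.4768 0.1746 0.1996] F [ 0.4  0.6 -0. ] M [-0.03  0.   -0.01] w0.000
pre t4.96 [0.4789 0.1744 0.152 ] F [ 0.6  0.3 -0.1] M [-0.1   0.01  0.01] w0.000
-0.06206885598576012 12.582866619016992
[(4.96, np.float64(152.0), np.float64(0.0)), (5.36, np.float64(134.5), np.float64(-0.7)), (5.61, np.float64(132.1), np.float64(2.0)), (5.86, np.float64(129.0), np.float64(2.0)), (6.11, np.float64(125.8), np.float64(2.2)), (6.36, np.float64(122.7), np.float64(2.4)), (6.61, np.float64(119.8), np.float64(1.6)), (6.86, np.float64(117.1), np.float64(3.1)), (7.11, np.float64(113.9), np.float64(3.2)), (7.36, np.float64(111.0), np.float64(3.7)), (7.61, np.float64(108.1), np.float64(3.9)), (7.86, np.float64(105.0), np.float64(4.2)), (8.11, np.float64(101.8), np.float64(2.6)), (8.36, np.float64(98.9), np.float64(3.6)), (8.61, np.float64(96.0), np.float64(4.6)), (8.86, np.float64(93.0), np.float64(3.9)), (9.11, np.float64(90.0), np.float64(3.7)), (9.36, np.float64(87.0), np.float64(4.0)), (9.61, np.float64(84.1), np.float64(4.4)), (9.86, np.float64(81.1), np.float64(4.6)), (10.11, np.float64(78.1), np.float64(5.1)), (10.36, np.float64(75.2), np.float64(5.2)), (10.61, np.float64(72.9), np.float64(8.1)), (10.86, np.float64(72.7), np.float64(12.6)), (10.86, np.float64(72.7), np.float64(12.6))]
end t10.96 [0.4787 0.1741 0.0727] F [-1.8 -1.9 12.6] M [-0.55  0.43  0.04] w0.001
```

View pics/c3.png

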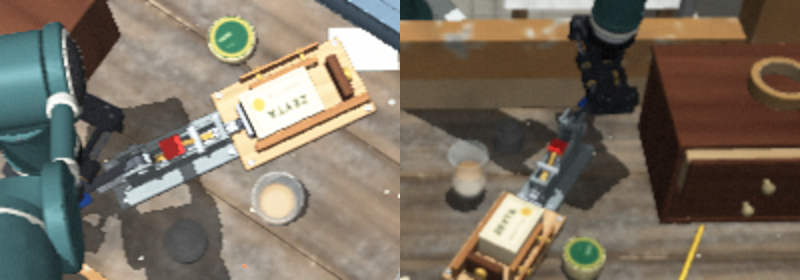

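```bash
cat >> h.py <<'E'
def rect(c,z=.053):
    o=np.array([.524,.0965]);ay=np.array([.507,-.862]);ax=np.array([.862,.507])
    yy,xx=np.meshgrid(np.arange(.0,.32,.0005),np.arange(-.07,.07,.0005))
    P=o+yy[...,None]*ay+xx[...,None]*ax;P=np.dstack([P,np.full(yy.shape,z)])
    C=(P-c["position"])@R.from_rotvec(c["orientation"]).as_matrix();K=c["intrinsics"]
    u=C[...,0]/C[...,2]*K[0,0]+K[0,2];v=C[...,1]/C[...,2]*K[1,1]+K[1,2]
    return cv2.remap(c["image"],u.astype(np.float32),v.astype(np.float32),cv2.INTER_CUBIC)
E
python3 - <<'E'
from h import *
from cell import manip,cams
a=dict(np.load("pics/top0.npz"))
manip.move_linear(np.array([*TP,.142]),rate=.25)
b=cams.capture("top");st(manip)
cv2.imwrite("pics/r1.png",np.vstack([rect(a),rect(b)]))
E
```

```text
t11.44 [0.477 0.174 0.141] F [-1.  -0.7  0. ] M [-0.14 -0.    0.04] w0.000
```

View pics/r1.png

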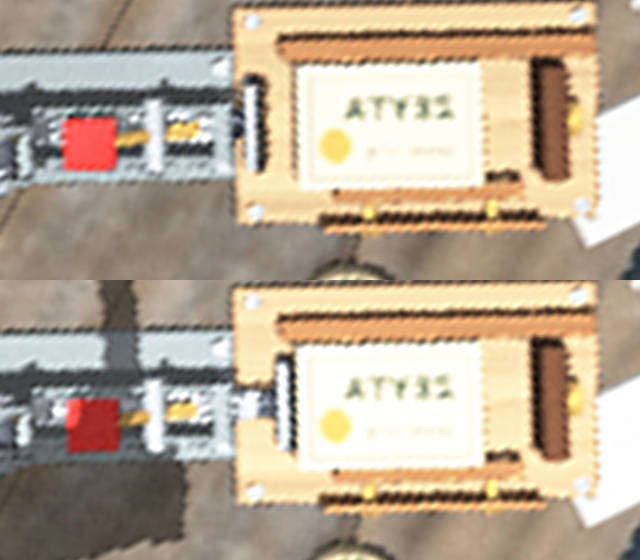

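The carton front is at 482 px and the stop face at about 531 px, so roughly 25 mm remains and the pad is nearly touching. The second stroke can't reach home, so I'll make it coarse. After that I'll look again.

```bash
python3 - <<'E'
from h import *
from cell import manip,cams
f0=manip.state()['contact_force'][2]
for z in(.115,.107,.099,.091,.083,.0755):
    manip.move_linear(np.array([*TP,z]),rate=.06); s=manip.state();f=s['contact_force'][2];print(round(s['clock'],2),s['tool_pos'][2].round(4),round(f,1))
    if f>9: break
manip.move_linear(np.array([*TP,.142]),rate=.25)
b=cams.capture("top");s=st(manip)
cv2.imwrite("pics/r2.png",rect(b))
E
```

```text
12.04 0.1145 1.8
12.32 0.1076 5.9
12.61 0.0999 4.8
12.89 0.0918 4.5
13.18 0.0838 6.0
13.45 0.0764 6.4
 t13.92 [0.4777 0.1734 0.1415] F [-0.1 -0.  -0.3] M [-0.1   0.07  0.  ] w0.000
```

View pics/r2.png

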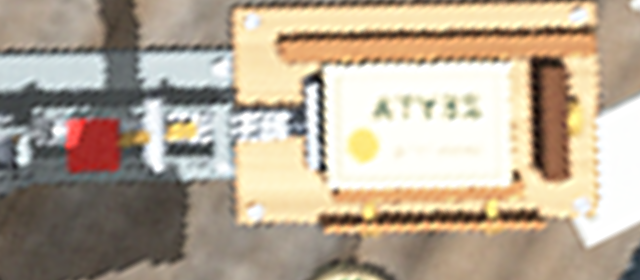

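```bash
python3 - <<'E'
from h import *
from cell import manip,cams
f0=np.mean([manip.state()['contact_force'][2] for _ in range(3)])
z=.115;log=[]
manip.move_linear(np.array([*TP,z]),rate=.08)
while True:
    s=manip.state();f=s['contact_force'][2]-f0
    log.append((float(round(s['clock'],2)),float(round(1e3*s['tool_pos'][2],1)),float(round(f,1))))
    if f>11.2 or z<=.0746: break
    z=max(.0745,z-(.003 if f<7.2 else .0012)); manip.move_linear(np.array([*TP,z]),rate=.06)
for _ in range(4):
    manip.dwell(.1);s=manip.state();log.append((float(round(s['clock'],2)),float(round(1e3*s['tool_pos'][2],1)),float(round(s['contact_force'][2]-f0,1))))
print(f0,log)
b=cams.capture("top");cv2.imwrite("pics/r3.png",rect(b))
E
```

```text
-0.3391933307525914 [(14.4, 114.0, 2.5), (14.65, 112.2, 5.0), (14.9, 109.5, 6.4), (15.15, 106.6, 7.4), (15.4, 105.5, 7.7), (15.65, 104.3, 7.3), (15.9, 103.0, 7.9), (16.15, 101.8, 6.5), (16.4, 98.8, 6.2), (16.65, 95.9, 7.1), (16.9, 92.8, 6.2), (17.15, 89.6, 5.4), (17.4, 86.8, 6.8), (17.65, 83.8, 7.2), (17.9, 82.7, 6.9), (18.15, 79.6, 6.0), (18.4, 76.7, 5.0), (18.65, 75.4, 7.9), (18.75, 75.4, 8.3), (18.85, 75.4, 7.7), (18.95, 75.4, 6.7), (19.05, 75.4, 6.7)]
```

View pics/r3.png

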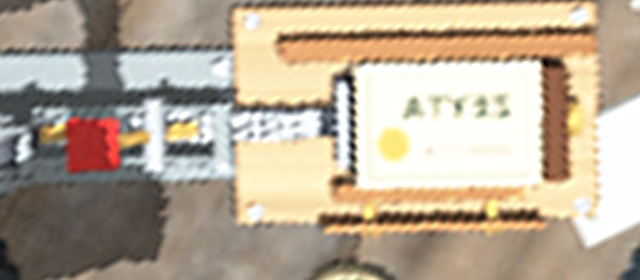

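The carton front is now at about 541 px, almost touching the dark stop, and the stroke is at its bottom. I'll let it rise fully and do a careful fourth stroke.

```bash
python3 - <<'E'
from h import *
from cell import manip,cams
manip.move_linear(np.array([*TP,.142]),rate=.2);manip.dwell(.1)
f0=np.mean([manip.state()['contact_force'][2] for _ in range(3)])
z=.115;log=[]
manip.move_linear(np.array([*TP,z]),rate=.08)
def F():
    s=manip.state();f=s['contact_force'][2]-f0
    log.append((float(round(s['clock'],2)),float(round(1e3*s['tool_pos'][2],1)),float(round(f,1))));return f
while True:
    f=F()
    if f>11.0 or z<=.0746: break
    z=max(.0745,z-(.0025 if f<7.0 else .001)); manip.move_linear(np.array([*TP,z]),rate=.06)
for _ in range(5):
    manip.dwell(.08);F()
print(f0,log)
b=cams.capture("top");cv2.imwrite("pics/r4.png",rect(b))
E
```

```text
-0.5540358743919841 [(20.18, 114.2, 2.7), (20.43, 112.7, 4.9), (20.68, 110.5, 6.2), (20.93, 108.3, 7.3), (21.18, 107.5, 9.3), (21.43, 106.7, 10.0), (21.68, 105.8, 10.9), (21.93, 104.9, 11.2), (22.01, 105.0, 11.5), (22.09, 105.0, 11.4), (22.18, 105.0, 11.8), (22.26, 105.0, 11.8), (22.34, 105.0, 11.6)]
```

View pics/r4.png

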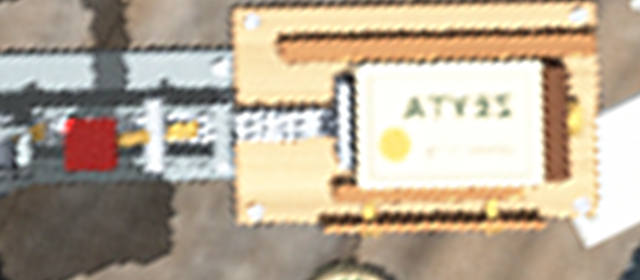

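The force rose steeply at about 1 N/mm and held at 11.6 N for 0.4 s, which is about 19 N at the pad. The image shows the carton against the stop. Now I'll let the trigger rise and go to the release.

```bash
python3 - <<'E'
from h import *
from cell import manip,cams,inverse_kinematics as ik
RP=np.array([.547,.0565])
W=load();W=W[(W[:,2]>-.02)&(abs(W[:,0]-.5)<.35)&(abs(W[:,1]-.15)<.35)]
best=None
for yaw in(-40,-30,-20,-10,0,10):
  for lean in(.2,.27,.33):
    for az in(60,90):
      q=tool(np.radians(yaw),lean*np.cos(np.radians(az)),lean*np.sin(np.radians(az)))
      j=ik(np.array([*RP,.07]),q.as_rotvec())
      if j is None: continue
      e,w=clear(W,[*RP,.07],q)
      print(yaw,lean,az,round(e,4),w.round(3),j.round(2)) if e>.012 else 0
      if best is None or e>best[0]: best=(e,q,yaw,lean,az)
print(best[2:],best[0])
manip.move_linear(np.array([*TP,.142]),rate=.2);manip.dwell(.15);manip.move_linear(np.array([*TP,.20]),rate=.2)
st(manip,'up')
np.save("qr.npy",best[1].as_rotvec())
E
```

```text
-10 0.2 60 0.0163 [0.505 0.12  0.114] [ 0.15  0.28  1.94 -0.18  1.06  0.43]
-10 0.27 60 0.0132 [0.505 0.12  0.114] [ 0.18  0.31  1.91 -0.23  1.11  0.49]
0 0.2 60 0.0183 [0.533 0.099 0.111] [ 0.15  0.28  1.94 -0.18  1.06  0.26]
0 0.2 90 0.0152 [0.51  0.097 0.112] [ 0.18  0.22  2.01 -0.24  0.96  0.32]
0 0.27 60 0.0169 [0.533 0.099 0.111] [ 0.18  0.31  1.91 -0.23  1.11  0.32]
0 0.27 90 0.0121 [0.508 0.108 0.11 ] [ 0.22  0.24  2.   -0.32  0.99  0.41]
0 0.33 60 0.0154 [0.527 0.113 0.109] [ 0.21  0.34  1.88 -0.27  1.16  0.37]
10 0.2 60 0.0183 [0.533 0.099 0.111] [ 0.15  0.28  1.94 -0.18  1.06  0.09]
10 0.2 90 0.0152 [0.51  0.097 0.112] [ 0.18  0.22  2.01 -0.24  0.96  0.15]
10 0.27 60 0.0169 [0.533 0.099 0.111] [ 0.18  0.31  1.91 -0.23  1.11  0.15]
10 0.27 90 0.0131 [0.51  0.097 0.112] [ 0.22  0.24  2.   -0.32  0.99  0.24]
10 0.33 60 0.016 [0.533 0.099 0.111] [ 0.21  0.34  1.88 -0.27  1.16  0.19]
(0, 0.2, 60) 0.018297870190230978
up t23.32 [0.478  0.1739 0.1994] F [-0.4 -0.2 -0.7] M [-0.07  0.02  0.  ] w0.000
```

```bash
python3 - <<'E'
from h import *
from cell import manip,cams
RP=np.array([.5475,.0565]);a=np.radians(60)
q=tool(np.radians(5),.25*np.cos(a),.25*np.sin(a))
manip.move_pose(np.array([*RP,.2]),q.as_rotvec());s=st(manip,'above')
print(s['tau'].round(1))
manip.move_linear(np.array([*RP,.12]),rate=.15);manip.dwell(.2);s=st(manip,'pre');f0=s['contact_force'][2]
z=.092;log=[]
while z>.0695:
    manip.move_linear(np.array([*RP,z]),rate=.06);s=manip.state();f=s['contact_force'][2]-f0
    log.append((float(round(1e3*s['tool_pos'][2],1)),float(round(f,1))))
    if f>8: break
    z-=.002
print(log)
manip.dwell(.8);st(manip,'held')
b=cams.capture("top");cv2.imwrite("pics/r5.png",np.vstack([rect(b),cv2.resize(b["image"][130:270,140:340],(640,448))[:300]]))
E
```

```text
above t23.92 [0.5461 0.0568 0.1979] F [-0.2  0.5 -0.3] M [ 0.06 -0.   -0.02] w0.001
[ -0.7 -42.3 -33.7  -0.9   0.8  -0.1]
pre t24.80 [0.5485 0.0568 0.1214] F [ 0.4 -0.2 -0.2] M [-0.04 -0.06 -0.01] w0.001
[(91.5, 1.3), (90.2, -0.4), (88.0, 0.4), (86.1, 1.4), (84.2, 2.7), (82.1, 4.5), (80.0, 4.8), (78.0, 4.9), (76.2, 7.3), (74.2, 7.6), (73.7, 16.1)]
held t28.72 [0.5469 0.0582 0.0737] F [-6.6 10.4 15.2] M [ 1.18  1.2  -0.39] w0.001
```

View pics/r5.png

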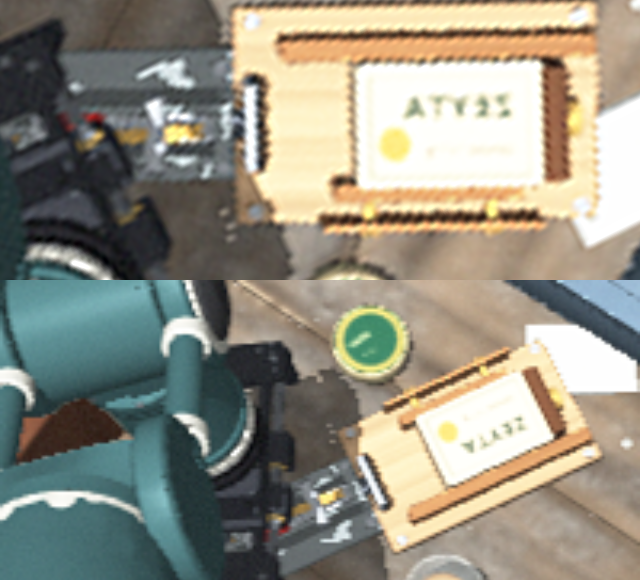

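The pad is back at its starting spot (about 255 px) and the carton is still against the stop. I'll lift clear and check.

```bash
python3 - <<'E'
from h import *
from cell import manip,cams
manip.move_linear(np.array([.5475,.0565,.22]),rate=.15);st(manip)
a=np.radians(60);q=tool(np.radians(5),.25*np.cos(a),.25*np.sin(a))
manip.move_linear(np.array([.41,.17,.27]),rate=.2,rot=q.as_rotvec());manip.dwell(.3);st(manip,'away')
b=cams.capture("top");s=cams.capture("scene");W=cloud(s);m=colmask(s["image"],'blue')&(W[...,0]<.6);print('blue',np.nanmedian(W[m],0).round(3))
cv2.imwrite("pics/r6.png",np.vstack([rect(dict(np.load("pics/top0.npz"))),rect(b)]))
cv2.imwrite("pics/s6.png",cv2.resize(s["image"][100:280,180:420],None,fx=3,fy=3,interpolation=cv2.INTER_CUBIC))
E
```

```text
t29.90 [0.5467 0.0562 0.2186] F [ 0.6 -0.6  0.3] M [ 0.01  0.02 -0.03] w0.000
away t31.27 [0.4103 0.1695 0.2696] F [-0.3  0.6  0.3] M [0.02 0.   0.  ] w0.000
blue [0.479 0.176 0.131]
```

View pics/r6.png

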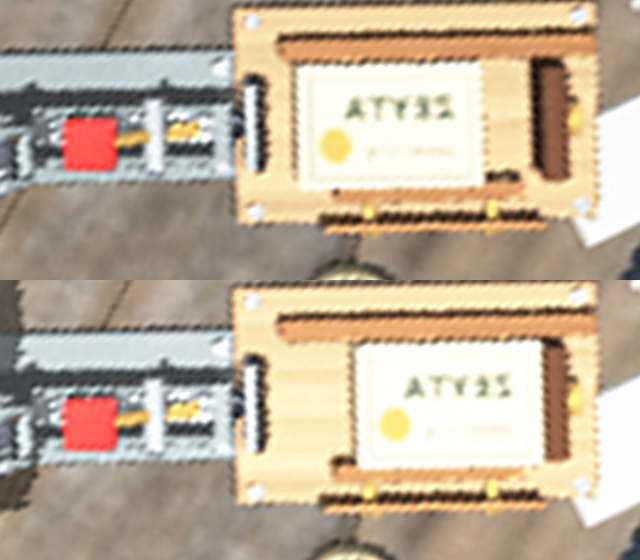

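View pics/s6.png

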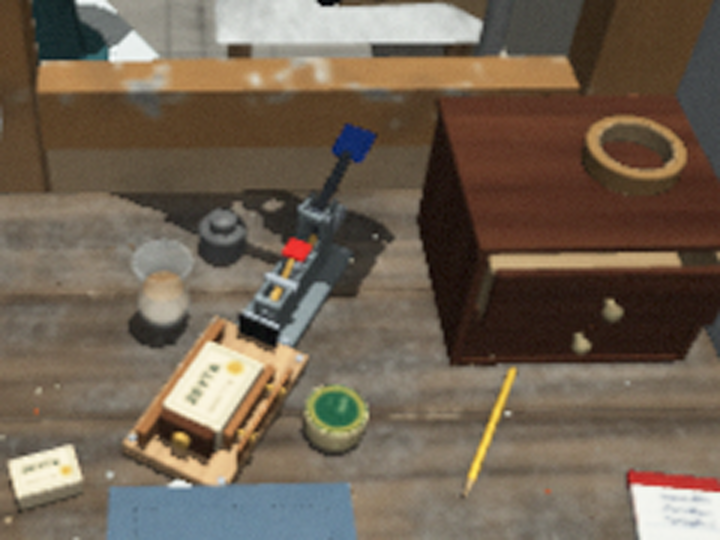

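The carton (355–541 px) touches the stop. The pad is back at 255 px, the paddle is at its rest height of 0.131 m, and the bystanders look unmoved, so I'm handing the job in.

```bash
python3 - <<'E'
from cell import order
print(order.close_job())
E
```

```text
the job is handed in; nothing more can be done
None
```

The carton is seated against the end stop, the plunger is fully back, and the job was handed in at about 31 s of the 58 s allowed. No verdict is reported.

- **Pressing:** It took four strokes. The first, at its bottom stop, briefly read 12.6 N on the trigger, before the carton was being pressed. On the fourth, the trigger stiffened steeply at about 1 N/mm. I stopped there and held about 11.6 N at the paddle for 0.4 s. By the given force table that is about 19 N at the pad; I could not measure the pad force directly.
- **Release:** I let the trigger rise fully, then pressed the red release until it bottomed and held it. The release reached about 16 N at its stop, above its usual 3 to 7 N.
- **Last checks:**
  - The pad is back at its starting place in the image.
  - The paddle is at its rest height of 0.131 m.
  - The carton is straight, with no visible gap to the stop (image resolution about 1 mm).
  - The glass, weight and tin look unmoved by eye.
  - The hand is well clear, with no contact force.
- **Failed or disagreeing checks:** none.

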